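# Put the drill-press set-up pieces back in their rests

## Task

Take the pile of drill-press set-up pieces apart and put each piece away in the plywood rest made for it: the brass bush in the small round rest, the hexagon nut in the hexagonal one, the aluminium disc in the large round one and the V-block in the rectangular one. Each must lie flat inside its rim, the same way up as it is now; set the pieces down rather than dropping them, tip none over, and do not push the screw tin or the tape measure aside.

Things in the scene. Friction and masses are not known exactly. Their poses are not given: they have to be found in the camera images.
- bush: Top of the pile at the start: plain brass bush (tube) standing upright, 36 mm outside diameter, 18 mm bore, 40 mm high, about 0.22 kg. Origin: centre of its underside, z up along its axis.
- nut: Second from the top: large dark steel hexagon nut lying flat, 46 mm across flats (53 mm across corners), 24 mm high, 30 mm bore, about 0.22 kg. Origin: centre of its underside, z up; its x axis is square to one pair of flats (the other two pairs are at +60 and -60 degrees).
- disc: Third: plain aluminium disc (drill-press riser), 62 mm diameter, 30 mm high, about 0.22 kg. Origin: centre of its underside, z up.
- vblock: Bottom of the pile, standing on the bench: brown hardwood V-block 110 mm long (its x) by 66 mm wide (its y) by 36 mm high, with a V groove 36 mm wide and 18 mm deep along x in its top; about 0.18 kg. Can be gripped across its 66 mm width. Origin: centre of its underside, z up.
- rest_bush: Plywood rest of the bush, fixed to the bench: the small round one, 66 mm outside diameter, recess 52 mm diameter. All four rests have a 4 mm thick floor and a low darker wooden rim 7 mm wide whose top is 8 mm above the bench, so the recess is 4 mm deep, with 8 mm play all round its piece. Origin: centre of the underside, at bench height, z up.
- rest_nut: Plywood rest of the nut, fixed: the hexagonal one, 76 mm across flats outside, recess 62 mm across flats (roomy enough for the nut at any yaw); floor 4 mm, rim top 8 mm. Origin: centre of the underside, z up.
- rest_disc: Plywood rest of the disc, fixed: the large round one, 92 mm outside diameter, recess 78 mm diameter; floor 4 mm, rim top 8 mm. Origin: centre of the underside, z up.
- rest_block: Plywood rest of the V-block, fixed: the rectangular one, 140 x 96 mm outside, recess 126 mm (its x) by 82 mm (its y); floor 4 mm, rim top 8 mm. The block goes in lengthways, either way round. Origin: centre of the underside, z up.
- tin: Bystander: round closed grey screw tin, 76 mm diameter, 40 mm high, loose among the rests. Origin: centre of its underside. To be left where it is.
- tape: Bystander: black tape measure lying flat, 62 x 66 mm and 34 mm high, with a short stub of blade, loose among the rests. Origin: centre of its underside. To be left where it is.
Things that resemble listed ones, but are neither listed nor needed, are in the scene too. What is shaped like the nut but purple is not meant. Leave any blue look-alike of the rest_block alone.

How it is judged (in metres and radians):
At the end, for the whole second after the job is handed in: Each of the four pieces lies at rest in its own rest: centre within 12 mm of the rest's centre, underside 2 to 6.2 mm above the bench (on the 4 mm floor, not on the rim), upright within 0.06 rad, released and still (horizontal distance between bush and rest_bush below 0.012 m and z of bush in the frame of rest_bush between 0.002 and 0.0062 m and angle between each of bush, nut, disc, vblock's own z axis and vertical below 0.06 rad and linear speed of each of bush, nut, disc, vblock below 0.02 m/s and angular speed of each of bush, nut, disc, vblock below 0.3 rad/s and horizontal distance between nut and rest_nut below 0.012 m and z of nut in the frame of rest_nut between 0.002 and 0.0062 m and horizontal distance between disc and rest_disc below 0.012 m and z of disc in the frame of rest_disc between 0.002 and 0.0062 m and horizontal distance between vblock and rest_block below 0.012 m and z of vblock in the frame of rest_block between 0.002 and 0.0062 m); the robot touches nothing.
It fails at once if a piece is tipped over (angle between any of bush, nut, disc, vblock's own z axis and vertical above 0.7 rad).
It fails at once if a piece is dropped into its rest (faster than 0.55 m/s just above it) instead of being set down ((horizontal distance between bush and rest_bush below 0.02 m and z of bush in the frame of rest_bush below 0.03 m and linear speed of bush above 0.55 m/s) or (horizontal distance between nut and rest_nut below 0.02 m and z of nut in the frame of rest_nut below 0.03 m and linear speed of nut above 0.55 m/s) or (horizontal distance between disc and rest_disc below 0.02 m and z of disc in the frame of rest_disc below 0.03 m and linear speed of disc above 0.55 m/s) or (horizontal distance between vblock and rest_block below 0.02 m and z of vblock in the frame of rest_block below 0.03 m and linear speed of vblock above 0.55 m/s)).
It fails at once if the screw tin is pushed more than 20 mm from where it stood (distance of tin from where it was at the start of the episode above 0.02 m).
It fails at once if the tape measure is pushed more than 20 mm from where it stood (distance of tape from where it was at the start of the episode above 0.02 m).
It also fails if it takes over 128 s, if anything falls off the work surface, if the arm or the gripper's body presses on something with over 40 N, if the wrist force passes 120 N, or if a joint passes its speed limit or range.

## Robot

A 6-joint arm with a two-finger parallel gripper is mounted at the origin on the work surface. World frame = base frame: x ahead of the robot, y to its left, z up, the work surface at z = 0. Lengths are in mm, angles in degrees, forces in N, time in s.
With the tool pointing down it reaches from about 300 to 850 mm from the base axis. Payload 4.2 kg.
Tool frame: the origin (TCP) lies at the very end of the fingers, on their centre line; the grasp point (between the pads) lies 19 mm behind it (env.grasp_offset is the distance from the TCP to the grasp point, in mm); z points along the fingers, y is the line along which they close (so a half turn about z gives the same grasp; the last joint's range is limited). The gripper opens to 91 mm and grips with 3 to 60 N. Pads are 32 mm wide; open, the fingers measure 118 mm over their backs; the gripper's body (76 mm by 178 mm) begins 60 mm behind the grasp point.
Start: joints at [-71.391, 18.312, 89.639, -0, 72.044, -1.146], TCP at [194.359, -541.173, 213.976] pointing down, gripper open.
Joint ranges: [-177.97, 177.97], [-48.28, 115.42], [12.27, 149.76], [-77.06, 257.06], [2.81, 150.46], [-146.56, 146.56]. Speed limits (degrees/s): [147.25, 147.25, 180, 180, 180, 180].

## Interface

Orientations are given as [roll, pitch, yaw] about the fixed x, y, z axes, in that order (R = Rz(yaw) Ry(pitch) Rx(roll)).
In Python, from workcell import env gives the robot as it stands. The module is installed in compiled form; this text tells all that it offers.
- The arm moves only by the tool send_rows, never from a script. Its argument "motion" is a list of rows, each an object of numbers: "tx", "ty", "tz": the shift along the tool's x, y, z in units of 500 mm (1.0 is 500 mm); "rx", "ry", "rz": the turn, a rotation vector about the tool's x, y, z in units of 30 degrees (1.0 is 30 degrees); "gripper": the closure, from -1 (fully open) to 1 (shut). In form: [{"tx": .., "ty": .., "tz": .., "rx": .., "ry": .., "rz": .., "gripper": ..}, ...]. A call has 1 to 12 rows; each row shifts and turns the commanded pose from where the row before left it, along the tool's axes as they then stand; what a row does not reach is not made up. A row lasts 1/8 s, in which the tool goes at most 62.5 mm and 10.7 degrees, less where a joint would pass 70% of its speed; a pose out of reach is approached as far as the arm can. A call with a number of a shift or a turn outside -1 to 1 is refused whole. A call with a gripper value outside its range is refused whole. The fingers move at their own pace and stop on an object; "grip_force" is the grip in N (left out, the last holds). Time passes only in rows, so rows that do not move let the fingers close. It gives the time, the measured TCP pose, the force, the opening and the grip force at its end, in the units of the state.
- env.state(): the state, without advancing time (a new reading comes with each control period).
- env.grab_frame(name): name is "scene" or "top" or "wrist"; returns a dict with "frame" (384x512x3 uint8, red, green, blue), "vertical_fov" (degrees; the focal length in pixels is half the picture's height over the tangent of half this angle, whatever the lens; pixels are square), "cx", "cy" (the principal point, pixels), "rvec" (rotation vector, rad) and "tvec" (3), from world to camera coordinates, as OpenCV has them; the wrist camera has in their place "T_tool_cam" (4x4, takes a point from camera to tool coordinates, whose origin is the TCP and whose axes are the flange's). Camera axes: x right, y down, z forward; pixel columns grow to the right and rows downward; lengths in mm; the calibration is good to about 2 mm. The wrist camera is an equidistant fisheye: a pixel r from the principal point sees the ray r / f radians off the axis. A picture is of the moment at which its call begins: read the wrist's pose just before it. There is no depth.
- env.job_done(): hands the job in; it is judged then, once.
The state is a dict: "time_s": time; "qpos": joint angles; "qvel": joint speeds; "effort": joint torques, N m; "ee_pos": TCP position; "ee_rot": TCP orientation; "force": force on the tool from outside, world axes, zero at the start; "torque": the same for the moment, N m; "gripper_width": finger opening in mm; "gripper_force": force on a finger pad.
Only numpy, scipy, OpenCV 4.12 (cv2) and the standard library are available. Lean on these libraries where they do the work, as an engineer would, in place of code of your own. Each camera call takes 0.05 s, during which the arm holds its last target. There are 200 camera calls.

## Working session

There is one attempt and no reset: what is moved stays moved. The work goes in short steps, Python scripts to look and compute and a tool call to move; the robot and the scene stay as the last step left them, time stands still between calls to the robot, and variables do not carry over. Pictures are saved under pics/ and viewed, at most 15 in all, crops included, and the job is handed in when it is done.

Besides the shell and the picture viewer there is one more tool, called as name(argument=value, ...), one argument or row to a line, values as JSON. send_rows: Moves the arm, as the interface text tells. Shifts and turns lie within -1 to 1; 1 stands for 500 mm of shift or 30 degrees of turn. Its arguments: {"type":"object","properties":{"motion":{"type":"array"},"grip_force":{"type":"number"}},"required":["motion"]}

```bash
mkdir -p pics; cat > h.py <<'E'
import numpy as np, cv2
from workcell import env
from scipy.spatial.transform import Rotation as R
def f_of(d): return d["frame"].shape[0]/2/np.tan(np.radians(d["vertical_fov"])/2)
def save(d,n): cv2.imwrite(n,cv2.cvtColor(d["frame"],cv2.COLOR_RGB2BGR))
def ray(d,u,v,st=None):
    f=f_of(d); x,y=(u-d["cx"])/f,(v-d["cy"])/f
    if "rvec" in d:
        M=cv2.Rodrigues(np.array(d["rvec"],float))[0]; t=np.array(d["tvec"],float).ravel()
        return -M.T@t, M.T@np.array([x,y,1.])
    r=np.hypot(x,y); s=np.sin(r)/r if r>1e-9 else 1
    T=np.array(d["T_tool_cam"]); A=R.from_euler("xyz",st["ee_rot"],degrees=True).as_matrix()
    return A@T[:3,3]+np.array(st["ee_pos"]), A@T[:3,:3]@np.array([x*s,y*s,np.cos(r)])
def hit(d,u,v,z,st=None):
    o,r=ray(d,u,v,st); return o+r*(z-o[2])/r[2]
E
python3 - <<'E'
from h import *
print(env.state())
for n in ("scene","top","wrist"):
    d=env.grab_frame(n); save(d,f"pics/{n}0.png"); print(n,d["vertical_fov"],d["cx"],d["cy"],d.get("rvec"),d.get("tvec"),d.get("T_tool_cam"))
    if n!="wrist": print(ray(d,256,192))
a=[cv2.imread(f"pics/{n}0.png") for n in("scene","top")]
cv2.imwrite("pics/top_big.png",cv2.resize(a[1],(800,600),interpolation=cv2.INTER_CUBIC))
cv2.imwrite("pics/scene_big.png",cv2.resize(a[0],(800,600),interpolation=cv2.INTER_CUBIC))
E
```

```text
{'time_s': 0.0, 'qpos': array([-7.13906156e+01,  1.83493486e+01,  8.97054347e+01,  4.97404169e-04,
        7.20427501e+01, -1.14747152e+00]), 'qvel': array([ 0.03198598, -0.0557049 ,  0.08362463,  0.08889757,  0.05535917,
        0.0003849 ]), 'effort': array([ 1.29330943e-03, -4.12457943e+01, -2.31977087e+01,  7.28720916e-02,
        4.57716035e-02, -1.66451227e-04]), 'ee_pos': array([ 194.19764224, -540.6882164 ,  213.14983403]), 'ee_rot': array([-1.79902496e+02, -2.42600214e-03,  1.97567001e+01]), 'force': array([ 0.09293052, -0.2202516 , -0.53163801]), 'torque': array([ 0.00836032, -0.01343415,  0.03574039]), 'gripper_force': 0.0, 'gripper_width': 91.47564959494551}
scene 50.651969767691156 252.52458424412578 196.35791911370873 [ 1.92334366  1.31493576 -0.65940114] [-160.01914656 -226.94818304 1533.37927491] None
(array([1317.49280269, -309.79751124,  772.40004056]), array([-0.74022667,  0.27537144, -0.61353388]))
top 52.392250715984545 262.8536056936763 194.1171350861791 [ 2.14969643 -2.20798349  0.10723775] [  10.3376996   501.55862854 1094.04914805] None
(array([ 401.11302958,    7.27941696, 1134.75407549]), array([ 0.09591207,  0.00813411, -0.99552627]))
wrist 65.70646984690485 253.54434244748364 185.25707952118674 None None [[ 1.18806894e-03 -9.63725909e-01 -2.66891289e-01  7.62829767e+01]
 [ 9.99999253e-01  1.06799075e-03  5.95065128e-04 -1.23056546e+00]
 [-2.88442254e-04 -2.66891796e-01  9.63726458e-01 -1.70385665e+02]
 [ 0.00000000e+00  0.00000000e+00  0.00000000e+00  1.00000000e+00]]
```

View pics/top_big.png

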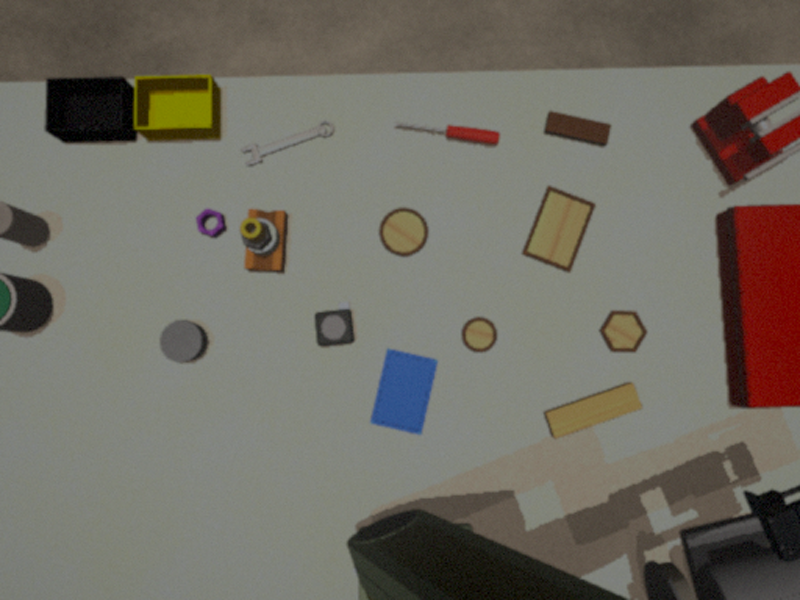

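View pics/scene_big.png

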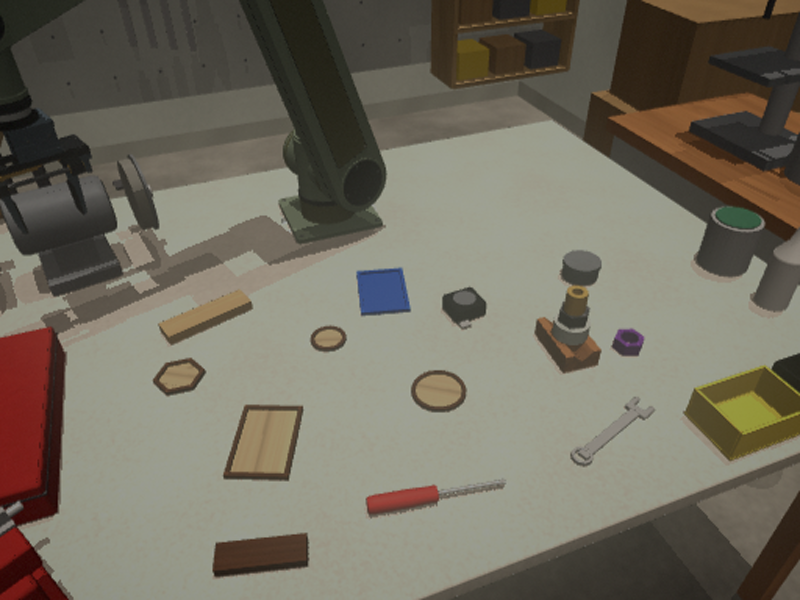

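Top view (800x600): the pile's brass ring is at (253,229) on the V-block at (266,240). The rests are at bush (479,334), nut hexagon (622,331), disc (404,231) and block (559,229). The tin is at (184,341) and the tape at (334,328). Look-alikes are the purple nut (210,223), the blue plate (404,391), the loose plain strip (593,410) and the dark bar (577,128). I leave all of those alone.

```bash
python3 - <<'E'
from h import *
d=env.grab_frame("top"); hsv=cv2.cvtColor(d["frame"],cv2.COLOR_RGB2HSV)
s=1.5625
def blob(m,box):
    x0,y0,x1,y1=[int(k/s) for k in box]; q=np.zeros_like(m); q[y0:y1,x0:x1]=m[y0:y1,x0:x1]
    c=max(cv2.findContours(q,cv2.RETR_EXTERNAL,cv2.CHAIN_APPROX_NONE)[0],key=cv2.contourArea); return c
H,S,V=cv2.split(hsv)
wood=((S>70)&(H<32)).astype(np.uint8)*255
for n,b,z in (("bush",(455,310,505,360),6),("nut",(590,300,660,360),6),("disc",(370,200,435,262),6),("block",(515,180,605,280),6)):
    c=blob(wood,b).reshape(-1,2)
    w=np.array([hit(d,u,v,z)[:2] for u,v in c],np.float32)
    r=cv2.minAreaRect(w); print(n,"rect",np.round(r[0],1),np.round(r[1],1),round(r[2],1),"circ",cv2.minEnclosingCircle(w))
yel=((S>120)&(H>20)&(H<35)).astype(np.uint8)*255
w=np.array([hit(d,u,v,130)[:2] for u,v in blob(yel,(225,205,285,260)).reshape(-1,2)],np.float32)
print("bushtop",cv2.minEnclosingCircle(w),cv2.minAreaRect(w))
br=((S>120)&(H<19)).astype(np.uint8)*255
c=blob(cv2.morphologyEx(br,cv2.MORPH_CLOSE,np.ones((15,15))),(230,195,300,285)).reshape(-1,2)
w=np.array([hit(d,u,v,36)[:2] for u,v in c],np.float32); print("vblock",cv2.minAreaRect(w))
for n,p,z in(("tin",(184,341),40),("tape",(334,328),34),("purple",(210,223),20),("blue",(404,391),4)): print(n,hit(d,p[0]/s,p[1]/s,z))
x0=int(190/s);y0=int(180/s)
cv2.imwrite("pics/crop1.png",cv2.resize(cv2.cvtColor(d["frame"],cv2.COLOR_RGB2BGR)[y0:y0+75,x0:x0+90],None,fx=7,fy=7,interpolation=cv2.INTER_CUBIC))
E
```

```text
bush rect [ 443.  -127.7] [60.6 59.8] 61.5 circ ((442.7397155761719, -127.67222595214844), 31.252212524414062)
nut rect [ 442.2 -396.4] [81.5 72.5] 88.5 circ ((441.6604919433594, -395.8623352050781), 41.279396057128906)
disc rect [640.2   7.6] [86.5 87.5] 70.1 circ ((639.52685546875, 6.889423370361328), 44.726287841796875)
block rect [ 637.8 -284.6] [ 93.9 139.5] 66.9 circ ((638.3898315429688, -285.3242492675781), 82.4918441772461)
bushtop ((625.6044311523438, 260.4940490722656), 18.585365295410156) ((624.4890747070312, 262.2344970703125), (35.73641586303711, 33.063255310058594), 43.630496978759766)
vblock ((624.2249145507812, 259.47515869140625), (67.31234741210938, 109.9271011352539), 85.81172943115234)
tin [443.15419093 404.16047053  40.        ]
tape [459.56755558 136.60389677  34.        ]
purple [661.14068921 364.75524209  20.        ]
blue [341.89682059  13.44995392   4.        ]
```

View pics/crop1.png

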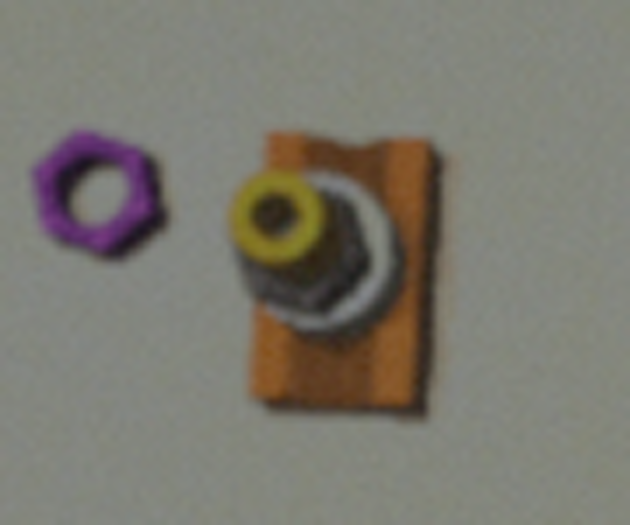

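send_rows(
  motion=[
    {"rz": 0.33, "gripper": -1},
    {"rz": 0.33, "gripper": -1},
    {"tx": 0.048, "ty": -0.089},
    {"tx": 0.048, "ty": -0.089},
    {"tx": 0.048, "ty": -0.089},
    {"tx": 0.048, "ty": -0.089},
    {"tx": 0.048, "ty": -0.089},
    {"tx": 0.048, "ty": -0.089},
    {"tx": 0.048, "ty": -0.089},
    {"tx": 0.048, "ty": -0.089},
    {"tx": 0.048, "ty": -0.089},
    {"tx": 0.048, "ty": -0.089},
  ],
  grip_force=20,
)

```text
invalid input at $.motion[0]: expected keys tx, ty, tz, rx, ry, rz, gripper
```

send_rows(
  motion=[
    {"tx": 0.048, "ty": -0.089, "gripper": -1},
    {"tx": 0.048, "ty": -0.089},
    {"tx": 0.048, "ty": -0.089},
    {"tx": 0.048, "ty": -0.089},
    {"tx": 0.048, "ty": -0.089},
    {"tx": 0.048, "ty": -0.089},
    {"tx": 0.048, "ty": -0.089},
    {"tx": 0.048, "ty": -0.089},
    {"tx": 0},
    {"tx": 0},
  ],
)

```text
invalid input at $.motion[0]: expected keys tx, ty, tz, rx, ry, rz, gripper
```

send_rows(
  motion=[
    {"tx": 0, "ty": 0, "tz": 0, "rx": 0, "ry": 0, "rz": 0.33, "gripper": -1},
    {"tx": 0, "ty": 0, "tz": 0, "rx": 0, "ry": 0, "rz": 0.33, "gripper": -1},
    {"tx": 0.048, "ty": -0.089, "tz": 0, "rx": 0, "ry": 0, "rz": 0, "gripper": -1},
    {"tx": 0.048, "ty": -0.089, "tz": 0, "rx": 0, "ry": 0, "rz": 0, "gripper": -1},
    {"tx": 0.048, "ty": -0.089, "tz": 0, "rx": 0, "ry": 0, "rz": 0, "gripper": -1},
    {"tx": 0.048, "ty": -0.089, "tz": 0, "rx": 0, "ry": 0, "rz": 0, "gripper": -1},
    {"tx": 0.048, "ty": -0.089, "tz": 0, "rx": 0, "ry": 0, "rz": 0, "gripper": -1},
    {"tx": 0.048, "ty": -0.089, "tz": 0, "rx": 0, "ry": 0, "rz": 0, "gripper": -1},
    {"tx": 0.048, "ty": -0.089, "tz": 0, "rx": 0, "ry": 0, "rz": 0, "gripper": -1},
    {"tx": 0.048, "ty": -0.089, "tz": 0, "rx": 0, "ry": 0, "rz": 0, "gripper": -1},
    {"tx": 0.048, "ty": -0.089, "tz": 0, "rx": 0, "ry": 0, "rz": 0, "gripper": -1},
    {"tx": 0.048, "ty": -0.089, "tz": 0, "rx": 0, "ry": 0, "rz": 0, "gripper": -1},
  ],
  grip_force=20,
)

```text
time_s: 1.7
ee_pos: [435.2, -94.8, 214.0]
ee_rot: [180.0, -0.0, -0.0]
force: [0.6, 0.0, 0.2]
gripper_width: 91.4
gripper_force: 0.0
```

send_rows(
  motion=[
    {"tx": 0.048, "ty": -0.089, "tz": 0, "rx": 0, "ry": 0, "rz": 0, "gripper": -1},
    {"tx": 0.048, "ty": -0.089, "tz": 0, "rx": 0, "ry": 0, "rz": 0, "gripper": -1},
    {"tx": 0.048, "ty": -0.089, "tz": 0, "rx": 0, "ry": 0, "rz": 0, "gripper": -1},
    {"tx": 0.048, "ty": -0.089, "tz": 0, "rx": 0, "ry": 0, "rz": 0, "gripper": -1},
    {"tx": 0.048, "ty": -0.089, "tz": 0, "rx": 0, "ry": 0, "rz": 0, "gripper": -1},
    {"tx": 0.048, "ty": -0.089, "tz": 0, "rx": 0, "ry": 0, "rz": 0, "gripper": -1},
    {"tx": 0.048, "ty": -0.089, "tz": 0, "rx": 0, "ry": 0, "rz": 0, "gripper": -1},
    {"tx": 0.048, "ty": -0.089, "tz": 0, "rx": 0, "ry": 0, "rz": 0, "gripper": -1},
    {"tx": 0, "ty": 0, "tz": 0, "rx": 0, "ry": 0, "rz": 0, "gripper": -1},
    {"tx": 0, "ty": 0, "tz": 0, "rx": 0, "ry": 0, "rz": 0, "gripper": -1},
  ],
)

```text
time_s: 2.95
ee_pos: [626.4, 258.9, 213.3]
ee_rot: [179.9, 0.1, -0.0]
force: [-0.6, -0.2, 0.8]
gripper_width: 91.3
gripper_force: 0.0
```

```bash
cat > look.py <<'E'
import sys
from h import *
st=env.state(); d=env.grab_frame("wrist"); np.save("last.npy",d["frame"]); save(d,f"pics/{sys.argv[1]}.png")
print(st["time_s"],st["ee_pos"].round(1),st["ee_rot"].round(2),st["qpos"].round(1),st["force"].round(1))
import pickle; pickle.dump((st,d),open("last.pkl","wb"))
E
python3 look.py w1
```

```text
2.95 [626.4 258.9 213.3] [ 1.7993e+02  8.0000e-02 -3.0000e-02] [ 21.5  27.9  74.6  -0.   77.7 111.5] [-0.6 -0.2  0.8]
```

View pics/w1.png

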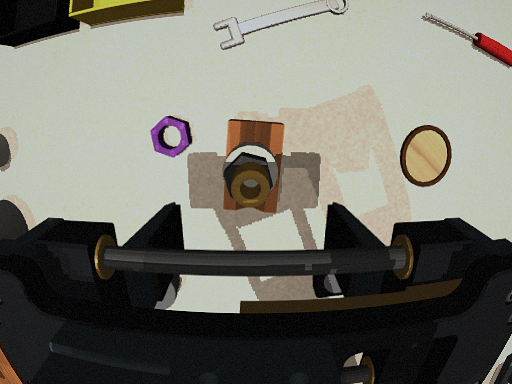

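Wrist view: the bush's top ring is at (250,186), with the nut and disc beneath it and the block at (255,150). The purple nut at (171,136) and the disc rest at (426,155) are off to the sides.

```bash
python3 - <<'E'
from h import *; import pickle
st,d=pickle.load(open("last.pkl","rb"))
hsv=cv2.cvtColor(d["frame"],cv2.COLOR_RGB2HSV); print(hsv[175,250],hsv[195,262],hsv[203,250],hsv[130,235])
H,S,V=cv2.split(hsv)
m=((H>15)&(H<35)&(S>90)&(V>60)).astype(np.uint8)*255
q=np.zeros_like(m);q[160:215,222:280]=m[160:215,222:280]
c=max(cv2.findContours(q,cv2.RETR_EXTERNAL,2)[0],key=cv2.contourArea).reshape(-1,2)
w=np.array([hit(d,u,v,130,st)[:2] for u,v in c],np.float32);print(cv2.minEnclosingCircle(w),cv2.boundingRect(c))
print("px 250,186:",hit(d,250,186,130,st))
# bore centre: dark
cv2.imwrite("pics/w1c.png",cv2.resize(cv2.cvtColor(d["frame"],4)[110:220,210:300],None,fx=5,fy=5,interpolation=2))
E
```

```text
[ 17 174  98] [ 18 174  94] [ 18 171  85] [ 12 166 166]
((628.6939086914062, 263.29010009765625), 17.620162963867188) (231, 170, 39, 38)
px 250,186: [631.21913052 263.28013024 130.        ]
```

View pics/w1c.png

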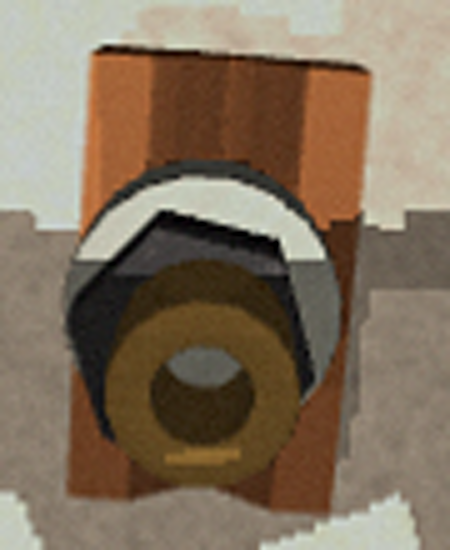

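send_rows(
  motion=[
    {"tx": 0.001, "ty": -0.006, "tz": 0.05, "rx": 0, "ry": 0, "rz": 0, "gripper": -1},
    {"tx": 0, "ty": 0, "tz": 0.06, "rx": 0, "ry": 0, "rz": 0, "gripper": -1},
    {"tx": 0, "ty": 0, "tz": 0.06, "rx": 0, "ry": 0, "rz": 0, "gripper": -1},
    {"tx": 0, "ty": 0, "tz": 0.04, "rx": 0, "ry": 0, "rz": 0, "gripper": -1},
    {"tx": 0, "ty": 0, "tz": 0.02, "rx": 0, "ry": 0, "rz": 0, "gripper": -1},
    {"tx": 0, "ty": 0, "tz": 0, "rx": 0, "ry": 0, "rz": 0, "gripper": 0},
    {"tx": 0, "ty": 0, "tz": 0, "rx": 0, "ry": 0, "rz": 0, "gripper": 1},
    {"tx": 0, "ty": 0, "tz": 0, "rx": 0, "ry": 0, "rz": 0, "gripper": 1},
    {"tx": 0, "ty": 0, "tz": 0, "rx": 0, "ry": 0, "rz": 0, "gripper": 1},
    {"tx": 0, "ty": 0, "tz": 0, "rx": 0, "ry": 0, "rz": 0, "gripper": 1},
  ],
  grip_force=20,
)

```text
time_s: 4.25
ee_pos: [627.6, 262.6, 99.2]
ee_rot: [-180.0, -0.0, -0.0]
force: [-0.0, 0.3, 0.3]
gripper_width: 44.1
gripper_force: 0.0
```

send_rows(
  motion=[
    {"tx": 0, "ty": 0, "tz": 0, "rx": 0, "ry": 0, "rz": 0, "gripper": 1},
    {"tx": 0, "ty": 0, "tz": 0, "rx": 0, "ry": 0, "rz": 0, "gripper": 1},
    {"tx": 0, "ty": 0, "tz": 0, "rx": 0, "ry": 0, "rz": 0, "gripper": 1},
    {"tx": 0, "ty": 0, "tz": 0, "rx": 0, "ry": 0, "rz": 0, "gripper": 1},
    {"tx": 0, "ty": 0, "tz": -0.02, "rx": 0, "ry": 0, "rz": 0, "gripper": 1},
    {"tx": 0, "ty": 0, "tz": -0.04, "rx": 0, "ry": 0, "rz": 0, "gripper": 1},
    {"tx": 0, "ty": 0, "tz": -0.06, "rx": 0, "ry": 0, "rz": 0, "gripper": 1},
    {"tx": 0, "ty": 0, "tz": -0.06, "rx": 0, "ry": 0, "rz": 0, "gripper": 1},
    {"tx": 0, "ty": 0, "tz": 0, "rx": 0, "ry": 0, "rz": 0, "gripper": 1},
    {"tx": 0, "ty": 0, "tz": 0, "rx": 0, "ry": 0, "rz": 0, "gripper": 1},
  ],
  grip_force=20,
)

```text
time_s: 5.5
ee_pos: [626.7, 262.3, 187.5]
ee_rot: [179.9, 0.1, -0.0]
force: [-0.0, 0.3, -2.7]
gripper_width: 35.9
gripper_force: 20.0
```

```bash
python3 look.py w2; python3 -c "
import cv2;a=cv2.imread('pics/w2.png');cv2.imwrite('pics/w2c.png',cv2.resize(a[100:290,160:360],None,fx=3,fy=3,interpolation=2))"
```

```text
5.5 [626.7 262.3 187.5] [ 1.7995e+02  1.3000e-01 -4.0000e-02] [ 21.7  28.8  76.7  -0.   74.6 111.8] [-0.   0.3 -2.7]
```

View pics/w2c.png

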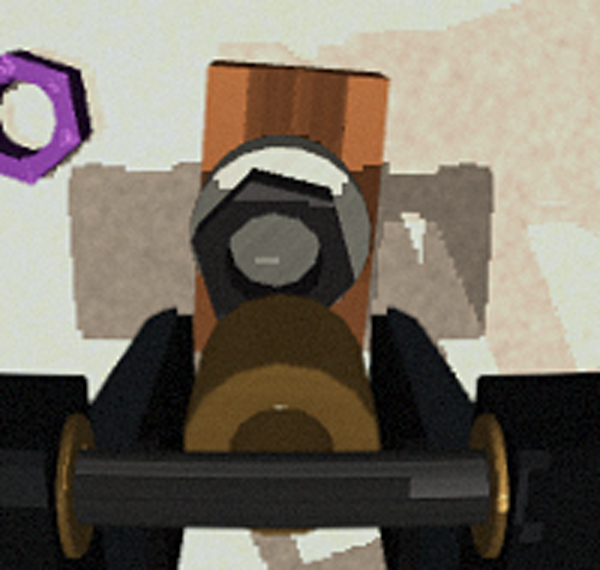

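send_rows(
  motion=[
    {"tx": -0.031, "ty": 0.065, "tz": 0, "rx": 0, "ry": 0, "rz": 0, "gripper": 1},
    {"tx": -0.031, "ty": 0.065, "tz": 0, "rx": 0, "ry": 0, "rz": 0, "gripper": 1},
    {"tx": -0.031, "ty": 0.065, "tz": 0, "rx": 0, "ry": 0, "rz": 0, "gripper": 1},
    {"tx": -0.031, "ty": 0.065, "tz": 0, "rx": 0, "ry": 0, "rz": 0, "gripper": 1},
    {"tx": -0.031, "ty": 0.065, "tz": 0, "rx": 0, "ry": 0, "rz": 0, "gripper": 1},
    {"tx": -0.031, "ty": 0.065, "tz": 0, "rx": 0, "ry": 0, "rz": 0, "gripper": 1},
    {"tx": -0.031, "ty": 0.065, "tz": 0, "rx": 0, "ry": 0, "rz": 0, "gripper": 1},
    {"tx": -0.031, "ty": 0.065, "tz": 0, "rx": 0, "ry": 0, "rz": 0, "gripper": 1},
    {"tx": -0.031, "ty": 0.065, "tz": 0, "rx": 0, "ry": 0, "rz": 0, "gripper": 1},
    {"tx": -0.031, "ty": 0.065, "tz": 0, "rx": 0, "ry": 0, "rz": 0, "gripper": 1},
    {"tx": -0.031, "ty": 0.065, "tz": 0, "rx": 0, "ry": 0, "rz": 0, "gripper": 1},
    {"tx": -0.031, "ty": 0.065, "tz": 0, "rx": 0, "ry": 0, "rz": 0, "gripper": 1},
  ],
)

```text
time_s: 7.05
ee_pos: [439.7, -128.1, 187.6]
ee_rot: [-180.0, 0.1, -0.0]
force: [-0.3, 0.0, -2.3]
gripper_width: 36.3
gripper_force: 20.0
```

```bash
python3 - <<'E'
from h import *; import pickle
st,d=pickle.load(open("last.pkl","rb"))
P=lambda x,y,z:hit(d,160+x/3,100+y/3,z,st)[:2]
for z in(66,):
    a,b,c=P(257,170,z),P(333,188,z),P(353,275,z)
    print(a,b,np.linalg.norm(b-a),"dir",np.degrees(np.arctan2(*(b-a)[::-1])))
t=[P(250,203,90),P(333,203,90)]; l=[P(192,240,90),P(250,200,90),P(353,280,90),P(338,203,90)]
print(np.round(t,1),np.round(l,1)); print("bore",P(275,248,90), "disc top", P(280,220,66))
E
python3 look.py w3; python3 - <<'E'
import sys; sys.path.insert(0,'.')
import os; os.chdir('.')
from h import *; import pickle
st,d=pickle.load(open("last.pkl","rb"))
p=(np.array([443,-127.7,6]))
H,S,V=cv2.split(cv2.cvtColor(d["frame"],cv2.COLOR_RGB2HSV))
m=((S>70)&(H<32)).astype(np.uint8)*255
for c in cv2.findContours(m,cv2.RETR_EXTERNAL,1)[0]:
    if cv2.contourArea(c)<600: continue
    w=np.array([hit(d,u,v,6,st)[:2] for u,v in c.reshape(-1,2)],np.float32); print(cv2.boundingRect(c),cv2.minEnclosingCircle(w),cv2.minAreaRect(w))
E
```

```text
[650.98323724 271.31888622] [644.91463128 246.00777452] 26.028452782146175 dir -103.48276008117203
[[645.  272.9]
 [645.  247.4]] [[633.2 291.1]
 [645.9 272.9]
 [620.2 240.7]
 [645.  245.9]]
bore [630.65083351 265.23539642] disc top [633.91855099 263.68279262]
7.05 [ 439.7 -128.1  187.6] [-1.7996e+02  1.4000e-01 -4.0000e-02] [-17.7   9.  106.4  -0.   64.8  72.4] [-0.3  0.  -2.3]
(139, 288, 265, 26) ((219.6883544921875, -158.63551330566406), 212.5177001953125) ((232.13270568847656, -158.45333862304688), (37.02560043334961, 424.9858703613281), 0.8386227488517761)
(220, 198, 70, 53) ((351.598876953125, -126.80693817138672), 49.76877212524414) ((364.46258544921875, -127.85523223876953), (73.39494323730469, 91.51024627685547), 0.0620233453810215)
(419, 140, 48, 55) ((442.802734375, -393.9908752441406), 45.0531005859375) ((443.1253356933594, -394.0117492675781), (90.03427124023438, 75.84273529052734), 86.30210876464844)
(228, 138, 54, 53) ((443.78973388671875, -127.84441375732422), 32.93406677246094) ((443.6865234375, -127.76081848144531), (64.28951263427734, 64.40225219726562), 0.07731813192367554)
(0, 14, 22, 76) ((631.966064453125, 249.082275390625), 66.50677490234375) ((632.36328125, 242.7010040283203), (128.47592163085938, 52.20266342163086), 3.561976432800293)
(327, 0, 97, 79) ((632.5408935546875, -282.62481689453125), 80.13164520263672) ((632.6275634765625, -282.0469970703125), (97.26143646240234, 129.59622192382812), 66.83440399169922)
(112, 0, 69, 46) ((639.2504272460938, 7.420604705810547), 46.680416107177734) ((625.646484375, 9.18930435180664), (92.70378875732422, 61.001766204833984), 81.36439514160156)
```

View pics/w3.png

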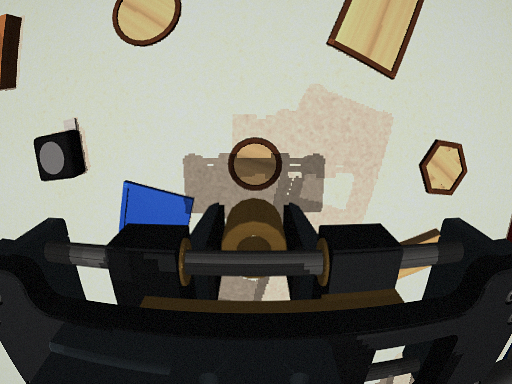

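send_rows(
  motion=[
    {"tx": 0.004, "ty": 0.001, "tz": 0.03, "rx": 0, "ry": 0, "rz": 0, "gripper": 1},
    {"tx": 0, "ty": 0, "tz": 0.06, "rx": 0, "ry": 0, "rz": 0, "gripper": 1},
    {"tx": 0, "ty": 0, "tz": 0.08, "rx": 0, "ry": 0, "rz": 0, "gripper": 1},
    {"tx": 0, "ty": 0, "tz": 0.06, "rx": 0, "ry": 0, "rz": 0, "gripper": 1},
    {"tx": 0, "ty": 0, "tz": 0.05, "rx": 0, "ry": 0, "rz": 0, "gripper": 1},
    {"tx": 0, "ty": 0, "tz": 0.03, "rx": 0, "ry": 0, "rz": 0, "gripper": 1},
    {"tx": 0, "ty": 0, "tz": 0.02, "rx": 0, "ry": 0, "rz": 0, "gripper": 1},
    {"tx": 0, "ty": 0, "tz": 0.01, "rx": 0, "ry": 0, "rz": 0, "gripper": 1},
    {"tx": 0, "ty": 0, "tz": 0.005, "rx": 0, "ry": 0, "rz": 0, "gripper": 1},
    {"tx": 0, "ty": 0, "tz": 0, "rx": 0, "ry": 0, "rz": 0, "gripper": 1},
    {"tx": 0, "ty": 0, "tz": 0, "rx": 0, "ry": 0, "rz": 0, "gripper": 1},
  ],
)

```text
time_s: 8.48
ee_pos: [443.5, -128.0, 16.9]
ee_rot: [180.0, -0.1, -0.1]
force: [0.2, -0.1, -1.6]
gripper_width: 36.1
gripper_force: 20.0
```

send_rows(
  motion=[
    {"tx": 0, "ty": 0, "tz": 0.004, "rx": 0, "ry": 0, "rz": 0, "gripper": 1},
    {"tx": 0, "ty": 0, "tz": 0.003, "rx": 0, "ry": 0, "rz": 0, "gripper": 1},
    {"tx": 0, "ty": 0, "tz": 0, "rx": 0, "ry": 0, "rz": 0, "gripper": 1},
    {"tx": 0, "ty": 0, "tz": 0, "rx": 0, "ry": 0, "rz": 0, "gripper": 1},
  ],
)

```text
time_s: 8.98
ee_pos: [443.2, -127.9, 13.0]
ee_rot: [180.0, -0.0, -0.0]
force: [-0.2, -0.8, 0.0]
gripper_width: 36.1
gripper_force: 20.0
```

send_rows(
  motion=[
    {"tx": 0, "ty": 0, "tz": 0, "rx": 0, "ry": 0, "rz": 0, "gripper": 0.2},
    {"tx": 0, "ty": 0, "tz": 0, "rx": 0, "ry": 0, "rz": 0, "gripper": -0.5},
    {"tx": 0, "ty": 0, "tz": 0, "rx": 0, "ry": 0, "rz": 0, "gripper": -0.5},
    {"tx": 0, "ty": 0, "tz": 0, "rx": 0, "ry": 0, "rz": 0, "gripper": -0.5},
    {"tx": 0, "ty": 0, "tz": 0, "rx": 0, "ry": 0, "rz": 0, "gripper": -0.5},
    {"tx": 0, "ty": 0, "tz": -0.02, "rx": 0, "ry": 0, "rz": 0, "gripper": -0.5},
    {"tx": 0, "ty": 0, "tz": -0.04, "rx": 0, "ry": 0, "rz": 0, "gripper": -1},
    {"tx": 0, "ty": 0, "tz": -0.05, "rx": 0, "ry": 0, "rz": 0, "gripper": -1},
    {"tx": 0, "ty": 0, "tz": -0.06, "rx": 0, "ry": 0, "rz": 0, "gripper": -1},
    {"tx": 0, "ty": 0, "tz": -0.06, "rx": 0, "ry": 0, "rz": 0, "gripper": -1},
    {"tx": 0, "ty": 0, "tz": -0.03, "rx": 0, "ry": 0, "rz": 0, "gripper": -1},
  ],
)

```text
time_s: 10.35
ee_pos: [444.0, -128.1, 145.4]
ee_rot: [179.9, -0.2, -0.0]
force: [0.6, 0.2, 0.1]
gripper_width: 91.3
gripper_force: 0.0
```

send_rows(
  motion=[
    {"tx": 0.0305, "ty": -0.0652, "tz": 0, "rx": 0, "ry": 0, "rz": 0, "gripper": -1},
    {"tx": 0.0305, "ty": -0.0652, "tz": 0, "rx": 0, "ry": 0, "rz": 0, "gripper": -1},
    {"tx": 0.0305, "ty": -0.0652, "tz": 0, "rx": 0, "ry": 0, "rz": 0, "gripper": -1},
    {"tx": 0.0305, "ty": -0.0652, "tz": 0, "rx": 0, "ry": 0, "rz": 0, "gripper": -1},
    {"tx": 0.0305, "ty": -0.0652, "tz": 0, "rx": 0, "ry": 0, "rz": 0, "gripper": -1},
    {"tx": 0.0305, "ty": -0.0652, "tz": 0, "rx": 0, "ry": 0, "rz": 0, "gripper": -1},
    {"tx": 0.0305, "ty": -0.0652, "tz": 0, "rx": 0, "ry": 0, "rz": 0, "gripper": -1},
    {"tx": 0.0305, "ty": -0.0652, "tz": 0, "rx": 0, "ry": 0, "rz": 0, "gripper": -1},
    {"tx": 0.0305, "ty": -0.0652, "tz": 0, "rx": 0, "ry": 0, "rz": 0, "gripper": -1},
    {"tx": 0.0305, "ty": -0.0652, "tz": 0, "rx": 0, "ry": 0, "rz": 0, "gripper": -1},
    {"tx": 0.0305, "ty": -0.0652, "tz": 0, "rx": 0, "ry": 0, "rz": 0, "gripper": -1},
    {"tx": 0.0305, "ty": -0.0652, "tz": 0, "rx": 0, "ry": 0, "rz": 0, "gripper": -1},
  ],
)

```text
time_s: 11.85
ee_pos: [626.8, 264.3, 143.6]
ee_rot: [180.0, -0.0, -0.0]
force: [0.0, 0.4, -0.2]
gripper_width: 91.2
gripper_force: 0.0
```

send_rows(
  motion=[
    {"tx": 0, "ty": 0, "tz": 0, "rx": 0, "ry": 0, "rz": -0.275, "gripper": -1},
    {"tx": 0, "ty": 0, "tz": 0, "rx": 0, "ry": 0, "rz": -0.275, "gripper": -1},
    {"tx": 0, "ty": 0, "tz": 0, "rx": 0, "ry": 0, "rz": 0, "gripper": -1},
    {"tx": 0, "ty": 0, "tz": 0, "rx": 0, "ry": 0, "rz": 0, "gripper": -1},
  ],
)

```text
time_s: 12.35
ee_pos: [626.5, 263.0, 143.3]
ee_rot: [180.0, -0.0, 16.3]
force: [0.2, -0.1, -0.1]
gripper_width: 90.9
gripper_force: 0.0
```

```bash
python3 look.py w4; python3 - <<'E'
from h import *; import pickle
d=env.grab_frame("top"); save(d,"pics/t2.png")
st,w=pickle.load(open("last.pkl","rb")); a=cv2.cvtColor(w["frame"],4)[80:290,150:360]; b=cv2.cvtColor(d["frame"],4)[190:240,280:340]
a=cv2.resize(a,(588,588),interpolation=2); b=cv2.resize(b,(200,167),interpolation=2); o=np.zeros((588,795,3),np.uint8); o[:,:588]=a; o[:167,590:790]=b
cv2.imwrite("pics/w4c.png",o)
E
```

```text
12.35 [626.5 263.  143.3] [ 1.7999e+02 -2.0000e-02  1.6330e+01] [21.8 30.3 80.6 -0.  69.1 95.5] [ 0.2 -0.1 -0.1]
```

View pics/w4c.png

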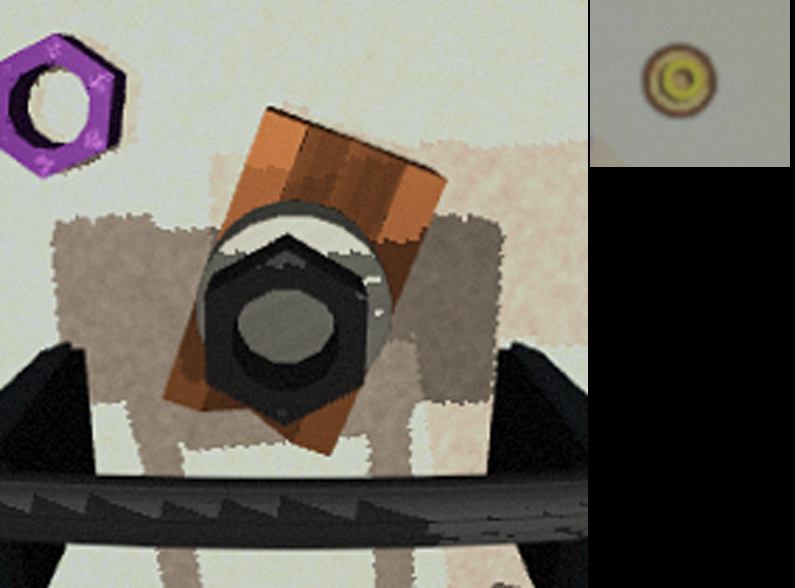

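The nut's flats line up with the closing direction, at crop x 205 and 365 of a 2.8x crop. The inset shows the bush inside its small round rest.

```bash
python3 - <<'E'
from h import *; import pickle
st,d=pickle.load(open("last.pkl","rb"))
P=lambda x,y,z:hit(d,150+x/2.8,80+y/2.8,z,st)[:2].round(1)
print("L",P(205,340,90),"R",P(366,340,90),"near",P(284,425,90),"far",P(288,236,66),"c",P(285,340,90),"disc far",P(295,216,66),"discL",P(197,300,66),"discR",P(391,310,66))
E
```

```text
L [620.2 287.5] R [633.1 243.6] near [601.2 258.6] far [651. 272.] c [626.7 265.7] disc far [657.6 271.8] discL [623.7 293.5] discR [637.6 234.6]
```

send_rows(
  motion=[
    {"tx": 0.001, "ty": -0.0045, "tz": 0.03, "rx": 0, "ry": 0, "rz": 0, "gripper": -1},
    {"tx": 0, "ty": 0, "tz": 0.05, "rx": 0, "ry": 0, "rz": 0, "gripper": -1},
    {"tx": 0, "ty": 0, "tz": 0.04, "rx": 0, "ry": 0, "rz": 0, "gripper": -1},
    {"tx": 0, "ty": 0, "tz": 0.018, "rx": 0, "ry": 0, "rz": 0, "gripper": -1},
    {"tx": 0, "ty": 0, "tz": 0, "rx": 0, "ry": 0, "rz": 0, "gripper": 1},
    {"tx": 0, "ty": 0, "tz": 0, "rx": 0, "ry": 0, "rz": 0, "gripper": 1},
    {"tx": 0, "ty": 0, "tz": 0, "rx": 0, "ry": 0, "rz": 0, "gripper": 1},
    {"tx": 0, "ty": 0, "tz": 0, "rx": 0, "ry": 0, "rz": 0, "gripper": 1},
    {"tx": 0, "ty": 0, "tz": 0, "rx": 0, "ry": 0, "rz": 0, "gripper": 1},
    {"tx": 0, "ty": 0, "tz": 0, "rx": 0, "ry": 0, "rz": 0, "gripper": 1},
    {"tx": 0, "ty": 0, "tz": 0, "rx": 0, "ry": 0, "rz": 0, "gripper": 1},
    {"tx": 0, "ty": 0, "tz": 0, "rx": 0, "ry": 0, "rz": 0, "gripper": 1},
  ],
)

```text
time_s: 13.95
ee_pos: [626.5, 265.4, 74.3]
ee_rot: [180.0, -0.0, 16.5]
force: [-0.3, -0.7, 2.8]
gripper_width: 45.9
gripper_force: 20.0
```

send_rows(
  motion=[
    {"tx": 0, "ty": 0, "tz": -0.02, "rx": 0, "ry": 0, "rz": 0, "gripper": 1},
    {"tx": 0, "ty": 0, "tz": -0.04, "rx": 0, "ry": 0, "rz": 0, "gripper": 1},
    {"tx": 0, "ty": 0, "tz": -0.05, "rx": 0, "ry": 0, "rz": 0, "gripper": 1},
    {"tx": 0, "ty": 0, "tz": -0.02, "rx": 0, "ry": 0, "rz": 0.275, "gripper": 1},
    {"tx": 0, "ty": 0, "tz": 0, "rx": 0, "ry": 0, "rz": 0.275, "gripper": 1},
    {"tx": -0.023, "ty": 0.0826, "tz": 0, "rx": 0, "ry": 0, "rz": 0, "gripper": 1},
    {"tx": -0.023, "ty": 0.0826, "tz": 0, "rx": 0, "ry": 0, "rz": 0, "gripper": 1},
    {"tx": -0.023, "ty": 0.0826, "tz": 0, "rx": 0, "ry": 0, "rz": 0, "gripper": 1},
    {"tx": -0.023, "ty": 0.0826, "tz": 0, "rx": 0, "ry": 0, "rz": 0, "gripper": 1},
    {"tx": -0.023, "ty": 0.0826, "tz": 0, "rx": 0, "ry": 0, "rz": 0, "gripper": 1},
    {"tx": -0.023, "ty": 0.0826, "tz": 0, "rx": 0, "ry": 0, "rz": 0, "gripper": 1},
  ],
)

```text
time_s: 15.32
ee_pos: [556.4, 16.7, 138.9]
ee_rot: [-180.0, 0.0, -0.0]
force: [0.4, -0.5, -2.1]
gripper_width: 45.9
gripper_force: 20.0
```

send_rows(
  motion=[
    {"tx": -0.023, "ty": 0.0826, "tz": 0, "rx": 0, "ry": 0, "rz": 0, "gripper": 1},
    {"tx": -0.023, "ty": 0.0826, "tz": 0, "rx": 0, "ry": 0, "rz": 0, "gripper": 1},
    {"tx": -0.023, "ty": 0.0826, "tz": 0, "rx": 0, "ry": 0, "rz": 0, "gripper": 1},
    {"tx": -0.023, "ty": 0.0826, "tz": 0, "rx": 0, "ry": 0, "rz": 0, "gripper": 1},
    {"tx": -0.023, "ty": 0.0826, "tz": 0, "rx": 0, "ry": 0, "rz": 0, "gripper": 1},
    {"tx": -0.023, "ty": 0.0826, "tz": 0, "rx": 0, "ry": 0, "rz": 0, "gripper": 1},
    {"tx": -0.023, "ty": 0.0826, "tz": 0, "rx": 0, "ry": 0, "rz": 0, "gripper": 1},
    {"tx": -0.023, "ty": 0.0826, "tz": 0, "rx": 0, "ry": 0, "rz": 0, "gripper": 1},
    {"tx": -0.023, "ty": 0.0826, "tz": 0, "rx": 0, "ry": 0, "rz": 0, "gripper": 1},
    {"tx": -0.023, "ty": 0.0826, "tz": 0, "rx": 0, "ry": 0, "rz": 0, "gripper": 1},
    {"tx": 0, "ty": 0, "tz": 0, "rx": 0, "ry": 0, "rz": 0, "gripper": 1},
    {"tx": 0, "ty": 0, "tz": 0, "rx": 0, "ry": 0, "rz": 0, "gripper": 1},
  ],
)

```text
time_s: 16.82
ee_pos: [441.6, -394.5, 138.6]
ee_rot: [-179.9, 0.0, -0.1]
force: [-0.1, 0.3, -3.1]
gripper_width: 45.8
gripper_force: 20.0
```

```bash
cat > rest.py <<'E'
import sys
from h import *; import pickle
st,d=pickle.load(open("last.pkl","rb"))
H,S,V=cv2.split(cv2.cvtColor(d["frame"],cv2.COLOR_RGB2HSV))
m=((S>70)&(H<32)).astype(np.uint8)*255
for c in cv2.findContours(m,cv2.RETR_EXTERNAL,1)[0]:
    if cv2.contourArea(c)<600: continue
    w=np.array([hit(d,u,v,6,st)[:2] for u,v in c.reshape(-1,2)],np.float32); r=cv2.minAreaRect(w)
    print(cv2.boundingRect(c),np.round(r[0],1),np.round(r[1],1),round(r[2],1))
E
python3 look.py w5; python3 rest.py
```

```text
16.825 [ 441.6 -394.5  138.6] [-1.7992e+02  3.0000e-02 -8.0000e-02] [-42.9  23.   93.8   0.   63.3  47.1] [-0.1  0.3 -3.1]
(156, 265, 276, 50) [ 291.  -448.8] [373.1  61.7] 89.9
(16, 152, 50, 50) [ 444.7 -117.2] [93.4 64.6] 86.7
(215, 140, 83, 62) [ 449. -396.] [86.8 64.2] 87.7
(427, 0, 85, 243) [ 507.7 -685.6] [357.6 176.9] 7.8
(407, 0, 38, 244) [ 508.  -598.3] [ 32.5 302.8] 89.9
(92, 0, 106, 72) [ 612.1 -274.1] [99.1 82.7] 67.2
```

View pics/w5.png

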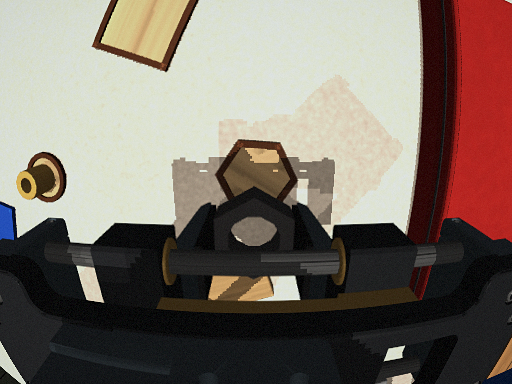

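send_rows(
  motion=[
    {"tx": 0.002, "ty": 0.002, "tz": 0.03, "rx": 0, "ry": 0, "rz": 0, "gripper": 1},
    {"tx": 0, "ty": 0, "tz": 0.06, "rx": 0, "ry": 0, "rz": 0, "gripper": 1},
    {"tx": 0, "ty": 0, "tz": 0.06, "rx": 0, "ry": 0, "rz": 0, "gripper": 1},
    {"tx": 0, "ty": 0, "tz": 0.05, "rx": 0, "ry": 0, "rz": 0, "gripper": 1},
    {"tx": 0, "ty": 0, "tz": 0.03, "rx": 0, "ry": 0, "rz": 0, "gripper": 1},
    {"tx": 0, "ty": 0, "tz": 0.014, "rx": 0, "ry": 0, "rz": 0, "gripper": 1},
    {"tx": 0, "ty": 0, "tz": 0.004, "rx": 0, "ry": 0, "rz": 0, "gripper": 1},
    {"tx": 0, "ty": 0, "tz": 0.002, "rx": 0, "ry": 0, "rz": 0, "gripper": 1},
    {"tx": 0, "ty": 0, "tz": 0, "rx": 0, "ry": 0, "rz": 0, "gripper": 1},
    {"tx": 0, "ty": 0, "tz": 0, "rx": 0, "ry": 0, "rz": 0, "gripper": 1},
  ],
)

```text
time_s: 18.12
ee_pos: [443.0, -396.4, 14.5]
ee_rot: [180.0, -0.0, -0.0]
force: [-0.5, -0.1, -1.6]
gripper_width: 45.7
gripper_force: 20.0
```

send_rows(
  motion=[
    {"tx": 0, "ty": 0, "tz": 0.0045, "rx": 0, "ry": 0, "rz": 0, "gripper": 1},
    {"tx": 0, "ty": 0, "tz": 0, "rx": 0, "ry": 0, "rz": 0, "gripper": 1},
    {"tx": 0, "ty": 0, "tz": 0, "rx": 0, "ry": 0, "rz": 0, "gripper": 1},
    {"tx": 0, "ty": 0, "tz": 0, "rx": 0, "ry": 0, "rz": 0, "gripper": -0.5},
    {"tx": 0, "ty": 0, "tz": 0, "rx": 0, "ry": 0, "rz": 0, "gripper": -0.5},
    {"tx": 0, "ty": 0, "tz": 0, "rx": 0, "ry": 0, "rz": 0, "gripper": -0.5},
    {"tx": 0, "ty": 0, "tz": 0, "rx": 0, "ry": 0, "rz": 0, "gripper": -0.5},
    {"tx": 0, "ty": 0, "tz": -0.03, "rx": 0, "ry": 0, "rz": 0, "gripper": -0.5},
    {"tx": 0, "ty": 0, "tz": -0.05, "rx": 0, "ry": 0, "rz": 0, "gripper": -1},
    {"tx": 0, "ty": 0, "tz": -0.06, "rx": 0, "ry": 0, "rz": 0, "gripper": -1},
    {"tx": 0, "ty": 0, "tz": -0.06, "rx": 0, "ry": 0, "rz": 0, "gripper": -1},
    {"tx": 0, "ty": 0, "tz": -0.02, "rx": 0, "ry": 0, "rz": 0, "gripper": -1},
  ],
)

```text
time_s: 19.62
ee_pos: [443.8, -397.1, 124.6]
ee_rot: [179.8, -0.2, -0.0]
force: [-0.2, -0.3, -0.7]
gripper_width: 91.1
gripper_force: 0.0
```

send_rows(
  motion=[
    {"tx": 0.0232, "ty": -0.0825, "tz": 0, "rx": 0, "ry": 0, "rz": 0, "gripper": -1},
    {"tx": 0.0232, "ty": -0.0825, "tz": 0, "rx": 0, "ry": 0, "rz": 0, "gripper": -1},
    {"tx": 0.0232, "ty": -0.0825, "tz": 0, "rx": 0, "ry": 0, "rz": 0, "gripper": -1},
    {"tx": 0.0232, "ty": -0.0825, "tz": 0, "rx": 0, "ry": 0, "rz": 0, "gripper": -1},
    {"tx": 0.0232, "ty": -0.0825, "tz": 0, "rx": 0, "ry": 0, "rz": 0, "gripper": -1},
    {"tx": 0.0232, "ty": -0.0825, "tz": 0, "rx": 0, "ry": 0, "rz": 0, "gripper": -1},
    {"tx": 0.0232, "ty": -0.0825, "tz": 0, "rx": 0, "ry": 0, "rz": 0, "gripper": -1},
    {"tx": 0.0232, "ty": -0.0825, "tz": 0, "rx": 0, "ry": 0, "rz": 0, "gripper": -1},
    {"tx": 0.0232, "ty": -0.0825, "tz": 0, "rx": 0, "ry": 0, "rz": 0, "gripper": -1},
    {"tx": 0.0232, "ty": -0.0825, "tz": 0, "rx": 0, "ry": 0, "rz": 0, "gripper": -1},
    {"tx": 0.0232, "ty": -0.0825, "tz": 0, "rx": 0, "ry": 0, "rz": 0, "gripper": -1},
    {"tx": 0.0232, "ty": -0.0825, "tz": 0, "rx": 0, "ry": 0, "rz": 0, "gripper": -1},
  ],
)

```text
time_s: 21.12
ee_pos: [582.2, 100.1, 121.2]
ee_rot: [180.0, 0.1, -0.0]
force: [-0.1, -0.4, 0.4]
gripper_width: 91.1
gripper_force: 0.0
```

send_rows(
  motion=[
    {"tx": 0.0232, "ty": -0.0825, "tz": 0, "rx": 0, "ry": 0, "rz": 0, "gripper": -1},
    {"tx": 0.0232, "ty": -0.0825, "tz": 0, "rx": 0, "ry": 0, "rz": 0, "gripper": -1},
    {"tx": 0.0232, "ty": -0.0825, "tz": 0, "rx": 0, "ry": 0, "rz": 0, "gripper": -1},
    {"tx": 0.0232, "ty": -0.0825, "tz": 0, "rx": 0, "ry": 0, "rz": 0, "gripper": -1},
    {"tx": 0, "ty": 0, "tz": 0, "rx": 0, "ry": 0, "rz": 0, "gripper": -1},
    {"tx": 0, "ty": 0, "tz": 0, "rx": 0, "ry": 0, "rz": 0, "gripper": -1},
  ],
)

```text
time_s: 21.88
ee_pos: [628.2, 263.1, 121.0]
ee_rot: [179.9, 0.1, -0.0]
force: [-0.0, 0.5, 0.3]
gripper_width: 91.3
gripper_force: 0.0
```

```bash
python3 look.py w6; python3 - <<'E'
from h import *; import pickle
d=env.grab_frame("top"); save(d,"pics/t3.png")
st,w=pickle.load(open("last.pkl","rb")); a=cv2.cvtColor(w["frame"],4)[80:290,150:360]; b=cv2.cvtColor(d["frame"],4)[180:240,280:430]
a=cv2.resize(a,(420,420),interpolation=2); b=cv2.resize(b,(375,150),interpolation=2); o=np.zeros((420,800,3),np.uint8); o[:,:420]=a; o[:150,422:797]=b
cv2.imwrite("pics/w6c.png",o)
E
```

```text
21.875 [628.2 263.1 121. ] [ 1.7993e+02  1.0000e-01 -3.0000e-02] [ 21.8  31.5  81.9  -0.   66.8 111.8] [-0.   0.5  0.3]
```

View pics/w6c.png

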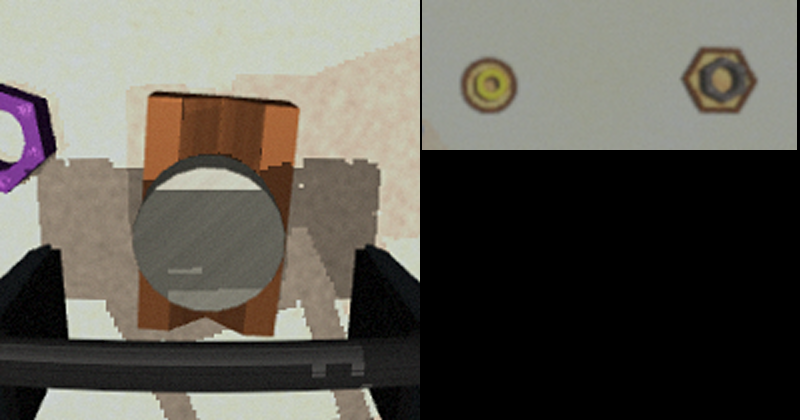

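The bush and the nut both lie inside their rests (inset). The disc's top is centred at crop (209,239), and the block corners are visible.

```bash
python3 - <<'E'
from h import *; import pickle
st,d=pickle.load(open("last.pkl","rb"))
P=lambda x,y,z:hit(d,150+x/2,80+y/2,z,st)[:2].round(1)
print("disc",P(132,240,66),P(286,240,66),P(209,167,66),P(209,312,66))
q=[P(149,98,36),P(298,107,36),P(273,334,36),P(138,328,36)];print(q,np.mean(q,0))
E
```

```text
disc [629.3 294.4] [629.3 232.6] [659.  263.6] [597.6 263.5]
[array([683.4, 289.3]), array([679.7, 225. ]), array([571.4, 232.4]), array([574.6, 297.4])] [627.275 261.025]
```

send_rows(
  motion=[
    {"tx": 0, "ty": -0.001, "tz": 0.04, "rx": 0, "ry": 0, "rz": 0, "gripper": -1},
    {"tx": 0, "ty": 0, "tz": 0.06, "rx": 0, "ry": 0, "rz": 0, "gripper": -1},
    {"tx": 0, "ty": 0, "tz": 0.04, "rx": 0, "ry": 0, "rz": 0, "gripper": -1},
    {"tx": 0, "ty": 0, "tz": 0.013, "rx": 0, "ry": 0, "rz": 0, "gripper": -1},
    {"tx": 0, "ty": 0, "tz": 0, "rx": 0, "ry": 0, "rz": 0, "gripper": 1},
    {"tx": 0, "ty": 0, "tz": 0, "rx": 0, "ry": 0, "rz": 0, "gripper": 1},
    {"tx": 0, "ty": 0, "tz": 0, "rx": 0, "ry": 0, "rz": 0, "gripper": 1},
    {"tx": 0, "ty": 0, "tz": 0, "rx": 0, "ry": 0, "rz": 0, "gripper": 1},
    {"tx": 0, "ty": 0, "tz": 0, "rx": 0, "ry": 0, "rz": 0, "gripper": 1},
    {"tx": 0, "ty": 0, "tz": 0, "rx": 0, "ry": 0, "rz": 0, "gripper": 1},
  ],
)

```text
time_s: 23.22
ee_pos: [629.4, 263.9, 46.1]
ee_rot: [180.0, -0.1, -0.0]
force: [-0.2, -1.9, 5.3]
gripper_width: 61.5
gripper_force: 20.0
```

send_rows(
  motion=[
    {"tx": 0, "ty": 0, "tz": -0.02, "rx": 0, "ry": 0, "rz": 0, "gripper": 1},
    {"tx": 0, "ty": 0, "tz": -0.04, "rx": 0, "ry": 0, "rz": 0, "gripper": 1},
    {"tx": 0, "ty": 0, "tz": -0.06, "rx": 0, "ry": 0, "rz": 0, "gripper": 1},
    {"tx": 0.0026, "ty": 0.064, "tz": 0, "rx": 0, "ry": 0, "rz": 0, "gripper": 1},
    {"tx": 0.0026, "ty": 0.064, "tz": 0, "rx": 0, "ry": 0, "rz": 0, "gripper": 1},
    {"tx": 0.0026, "ty": 0.064, "tz": 0, "rx": 0, "ry": 0, "rz": 0, "gripper": 1},
    {"tx": 0.0026, "ty": 0.064, "tz": 0, "rx": 0, "ry": 0, "rz": 0, "gripper": 1},
    {"tx": 0.0026, "ty": 0.064, "tz": 0, "rx": 0, "ry": 0, "rz": 0, "gripper": 1},
    {"tx": 0.0026, "ty": 0.064, "tz": 0, "rx": 0, "ry": 0, "rz": 0, "gripper": 1},
    {"tx": 0.0026, "ty": 0.064, "tz": 0, "rx": 0, "ry": 0, "rz": 0, "gripper": 1},
    {"tx": 0.0026, "ty": 0.064, "tz": 0, "rx": 0, "ry": 0, "rz": 0, "gripper": 1},
    {"tx": 0, "ty": 0, "tz": 0, "rx": 0, "ry": 0, "rz": 0, "gripper": 1},
  ],
)

```text
time_s: 24.72
ee_pos: [638.8, 6.5, 104.7]
ee_rot: [-180.0, 0.1, -0.2]
force: [0.5, 0.4, -3.3]
gripper_width: 61.2
gripper_force: 20.0
```

```bash
python3 look.py w7; python3 rest.py
```

```text
24.725 [638.8   6.5 104.7] [-1.7999e+02  6.0000e-02 -2.1000e-01] [-0.5 28.6 89.6  0.  61.8 89.8] [ 0.5  0.4 -3.3]
(184, 284, 256, 31) [499.5 -73. ] [ 26.3 325.4] 0.3
(0, 149, 63, 91) [623.2 276.3] [106.  121.7] 85.9
(207, 136, 96, 69) [654.1   6.8] [90.1 64.6] 89.1
(446, 116, 66, 124) [ 643.7 -284.5] [103.2 133.6] 67.1
(489, 0, 23, 44) [ 844.2 -286.8] [41.6 51.2] 75.9
(349, 0, 94, 30) [ 824.2 -136. ] [105.   29.5] 80.4
```

View pics/w7.png

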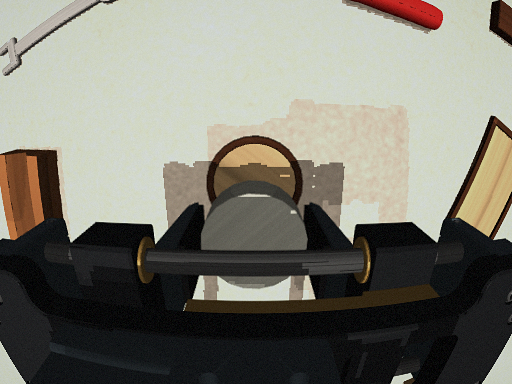

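send_rows(
  motion=[
    {"tx": 0.003, "ty": -0.001, "tz": 0.03, "rx": 0, "ry": 0, "rz": 0, "gripper": 1},
    {"tx": 0, "ty": 0, "tz": 0.05, "rx": 0, "ry": 0, "rz": 0, "gripper": 1},
    {"tx": 0, "ty": 0, "tz": 0.05, "rx": 0, "ry": 0, "rz": 0, "gripper": 1},
    {"tx": 0, "ty": 0, "tz": 0.03, "rx": 0, "ry": 0, "rz": 0, "gripper": 1},
    {"tx": 0, "ty": 0, "tz": 0.01, "rx": 0, "ry": 0, "rz": 0, "gripper": 1},
    {"tx": 0, "ty": 0, "tz": 0.004, "rx": 0, "ry": 0, "rz": 0, "gripper": 1},
    {"tx": 0, "ty": 0, "tz": 0, "rx": 0, "ry": 0, "rz": 0, "gripper": 1},
    {"tx": 0, "ty": 0, "tz": 0, "rx": 0, "ry": 0, "rz": 0, "gripper": 1},
  ],
)

```text
time_s: 25.78
ee_pos: [641.1, 8.6, 19.0]
ee_rot: [180.0, -0.1, -0.1]
force: [0.0, -0.5, -3.0]
gripper_width: 61.8
gripper_force: 20.0
```

send_rows(
  motion=[
    {"tx": 0, "ty": 0.002, "tz": 0.005, "rx": 0, "ry": 0, "rz": 0, "gripper": 1},
    {"tx": 0, "ty": 0, "tz": 0.003, "rx": 0, "ry": 0, "rz": 0, "gripper": 1},
    {"tx": 0, "ty": 0, "tz": 0.0015, "rx": 0, "ry": 0, "rz": 0, "gripper": 1},
    {"tx": 0, "ty": 0, "tz": 0, "rx": 0, "ry": 0, "rz": 0, "gripper": 1},
    {"tx": 0, "ty": 0, "tz": 0, "rx": 0, "ry": 0, "rz": 0, "gripper": 1},
  ],
)

```text
time_s: 26.4
ee_pos: [640.6, 7.5, 14.1]
ee_rot: [180.0, -0.0, -0.0]
force: [-2.7, -0.3, 5.6]
gripper_width: 61.4
gripper_force: 20.0
```

send_rows(
  motion=[
    {"tx": 0, "ty": 0, "tz": 0, "rx": 0, "ry": 0, "rz": 0, "gripper": -1},
    {"tx": 0, "ty": 0, "tz": 0, "rx": 0, "ry": 0, "rz": 0, "gripper": -1},
    {"tx": 0, "ty": 0, "tz": 0, "rx": 0, "ry": 0, "rz": 0, "gripper": -1},
    {"tx": 0, "ty": 0, "tz": 0, "rx": 0, "ry": 0, "rz": 0, "gripper": -1},
    {"tx": 0, "ty": 0, "tz": -0.02, "rx": 0, "ry": 0, "rz": 0, "gripper": -1},
    {"tx": 0, "ty": 0, "tz": -0.05, "rx": 0, "ry": 0, "rz": 0, "gripper": -1},
    {"tx": 0, "ty": 0, "tz": -0.05, "rx": 0, "ry": 0, "rz": 0, "gripper": -1},
    {"tx": 0, "ty": 0, "tz": -0.03, "rx": 0, "ry": 0, "rz": 0, "gripper": -1},
    {"tx": 0, "ty": 0, "tz": 0, "rx": 0, "ry": 0, "rz": 0, "gripper": -1},
  ],
)

```text
time_s: 27.52
ee_pos: [641.4, 7.7, 89.9]
ee_rot: [180.0, -0.2, -0.0]
force: [0.1, 0.1, -0.1]
gripper_width: 91.4
gripper_force: 0.0
```

send_rows(
  motion=[
    {"tx": -0.0033, "ty": -0.0634, "tz": 0, "rx": 0, "ry": 0, "rz": 0, "gripper": -1},
    {"tx": -0.0033, "ty": -0.0634, "tz": 0, "rx": 0, "ry": 0, "rz": 0, "gripper": -1},
    {"tx": -0.0033, "ty": -0.0634, "tz": 0, "rx": 0, "ry": 0, "rz": 0, "gripper": -1},
    {"tx": -0.0033, "ty": -0.0634, "tz": 0, "rx": 0, "ry": 0, "rz": 0, "gripper": -1},
    {"tx": -0.0033, "ty": -0.0634, "tz": 0, "rx": 0, "ry": 0, "rz": 0, "gripper": -1},
    {"tx": -0.0033, "ty": -0.0634, "tz": 0, "rx": 0, "ry": 0, "rz": 0, "gripper": -1},
    {"tx": -0.0033, "ty": -0.0634, "tz": 0, "rx": 0, "ry": 0, "rz": 0, "gripper": -1},
    {"tx": -0.0033, "ty": -0.0634, "tz": 0, "rx": 0, "ry": 0, "rz": 0, "gripper": -1},
    {"tx": 0, "ty": 0, "tz": 0, "rx": 0, "ry": 0, "rz": 0.14, "gripper": -1},
    {"tx": 0, "ty": 0, "tz": 0, "rx": 0, "ry": 0, "rz": 0, "gripper": -1},
  ],
)

```text
time_s: 28.78
ee_pos: [626.8, 261.4, 87.0]
ee_rot: [179.9, 0.1, -4.2]
force: [0.1, -0.8, 0.3]
gripper_width: 91.2
gripper_force: 0.0
```

```bash
python3 look.py w8; python3 - <<'E'
from h import *; import pickle
d=env.grab_frame("top"); save(d,"pics/t4.png")
st,w=pickle.load(open("last.pkl","rb")); a=cv2.cvtColor(w["frame"],4)[80:290,130:380]; b=cv2.cvtColor(d["frame"],4)[120:240,230:430]
a=cv2.resize(a,(500,420),interpolation=2); b=cv2.resize(b,(300,180),interpolation=2); o=np.zeros((420,800,3),np.uint8); o[:,:500]=a; o[:180,500:800]=b
cv2.imwrite("pics/w8c.png",o)
E
```

```text
28.775 [626.8 261.4  87. ] [ 1.7993e+02  1.2000e-01 -4.1600e+00] [ 21.7  32.9  84.5  -0.   62.7 115.8] [ 0.1 -0.8  0.3]
```

View pics/w8c.png

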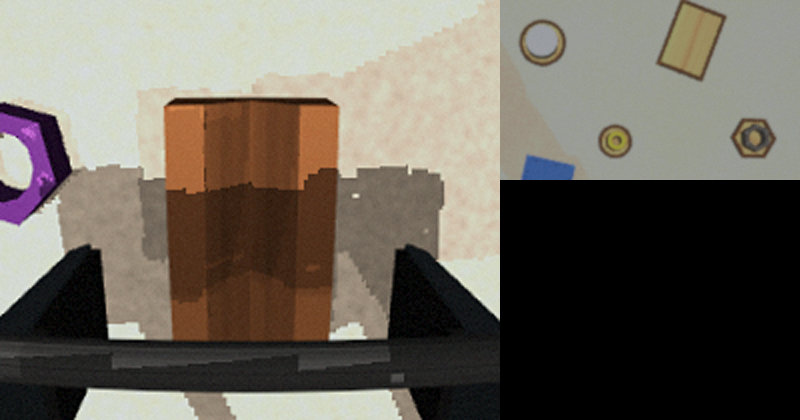

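The disc, bush and nut are seated (inset). The block is square to the fingers and centred between them, crop x 165–338.

send_rows(
  motion=[
    {"tx": 0, "ty": 0, "tz": 0.04, "rx": 0, "ry": 0, "rz": 0, "gripper": -1},
    {"tx": 0, "ty": 0, "tz": 0.06, "rx": 0, "ry": 0, "rz": 0, "gripper": -1},
    {"tx": 0, "ty": 0, "tz": 0.04, "rx": 0, "ry": 0, "rz": 0, "gripper": -1},
    {"tx": 0, "ty": 0, "tz": 0.014, "rx": 0, "ry": 0, "rz": 0, "gripper": -1},
    {"tx": 0, "ty": 0, "tz": 0, "rx": 0, "ry": 0, "rz": 0, "gripper": 1},
    {"tx": 0, "ty": 0, "tz": 0, "rx": 0, "ry": 0, "rz": 0, "gripper": 1},
    {"tx": 0, "ty": 0, "tz": 0, "rx": 0, "ry": 0, "rz": 0, "gripper": 1},
    {"tx": 0, "ty": 0, "tz": 0, "rx": 0, "ry": 0, "rz": 0, "gripper": 1},
    {"tx": 0, "ty": 0, "tz": 0, "rx": 0, "ry": 0, "rz": 0, "gripper": 1},
    {"tx": 0, "ty": 0, "tz": 0, "rx": 0, "ry": 0, "rz": 0, "gripper": 1},
  ],
  grip_force=25,
)

```text
time_s: 30.12
ee_pos: [628.2, 261.3, 12.5]
ee_rot: [-180.0, -0.1, -4.2]
force: [0.1, -1.8, 6.0]
gripper_width: 65.8
gripper_force: 25.0
```

send_rows(
  motion=[
    {"tx": 0, "ty": 0, "tz": -0.02, "rx": 0, "ry": 0, "rz": 0, "gripper": 1},
    {"tx": 0, "ty": 0, "tz": -0.05, "rx": 0, "ry": 0, "rz": 0, "gripper": 1},
    {"tx": 0, "ty": 0, "tz": -0.06, "rx": 0, "ry": 0, "rz": 0, "gripper": 1},
    {"tx": 0, "ty": 0, "tz": -0.02, "rx": 0, "ry": 0, "rz": 0.21, "gripper": 1},
    {"tx": 0, "ty": 0, "tz": 0, "rx": 0, "ry": 0, "rz": 0.21, "gripper": 1},
    {"tx": 0, "ty": 0, "tz": 0, "rx": 0, "ry": 0, "rz": 0.21, "gripper": 1},
    {"tx": 0.0344, "ty": 0.0767, "tz": 0, "rx": 0, "ry": 0, "rz": 0, "gripper": 1},
    {"tx": 0.0344, "ty": 0.0767, "tz": 0, "rx": 0, "ry": 0, "rz": 0, "gripper": 1},
    {"tx": 0.0344, "ty": 0.0767, "tz": 0, "rx": 0, "ry": 0, "rz": 0, "gripper": 1},
    {"tx": 0.0344, "ty": 0.0767, "tz": 0, "rx": 0, "ry": 0, "rz": 0, "gripper": 1},
  ],
)

```text
time_s: 31.38
ee_pos: [630.1, 92.1, 86.2]
ee_rot: [180.0, 0.0, -23.1]
force: [0.2, -0.6, -1.5]
gripper_width: 65.5
gripper_force: 25.0
```

send_rows(
  motion=[
    {"tx": 0.0344, "ty": 0.0767, "tz": 0, "rx": 0, "ry": 0, "rz": 0, "gripper": 1},
    {"tx": 0.0344, "ty": 0.0767, "tz": 0, "rx": 0, "ry": 0, "rz": 0, "gripper": 1},
    {"tx": 0.0344, "ty": 0.0767, "tz": 0, "rx": 0, "ry": 0, "rz": 0, "gripper": 1},
    {"tx": 0.0344, "ty": 0.0767, "tz": 0, "rx": 0, "ry": 0, "rz": 0, "gripper": 1},
    {"tx": 0.0344, "ty": 0.0767, "tz": 0, "rx": 0, "ry": 0, "rz": 0, "gripper": 1},
    {"tx": 0.0344, "ty": 0.0767, "tz": 0, "rx": 0, "ry": 0, "rz": 0, "gripper": 1},
    {"tx": 0.0344, "ty": 0.0767, "tz": 0, "rx": 0, "ry": 0, "rz": 0, "gripper": 1},
    {"tx": 0.0344, "ty": 0.0767, "tz": 0, "rx": 0, "ry": 0, "rz": 0, "gripper": 1},
    {"tx": 0.0344, "ty": 0.0767, "tz": 0, "rx": 0, "ry": 0, "rz": 0, "gripper": 1},
    {"tx": 0, "ty": 0, "tz": 0, "rx": 0, "ry": 0, "rz": 0, "gripper": 1},
    {"tx": 0, "ty": 0, "tz": 0, "rx": 0, "ry": 0, "rz": 0, "gripper": 1},
  ],
)

```text
time_s: 32.75
ee_pos: [636.9, -284.4, 86.0]
ee_rot: [-180.0, 0.1, -23.2]
force: [0.0, 0.6, -1.8]
gripper_width: 65.9
gripper_force: 25.0
```

```bash
python3 look.py w9; python3 rest.py
```

```text
32.75 [ 636.9 -284.4   86. ] [-1.7995e+02  8.0000e-02 -2.3170e+01] [-25.   34.5  81.7   0.   63.9  88.1] [ 0.   0.6 -1.8]
(192, 275, 253, 40) [ 501.3 -316.4] [301.4  51. ] 66.7
(189, 109, 130, 142) [ 644.  -285.5] [115.2 130.6] 66.9
(0, 57, 79, 57) [ 825.6 -120.8] [118.9  28.3] 80.2
```

View pics/w9.png

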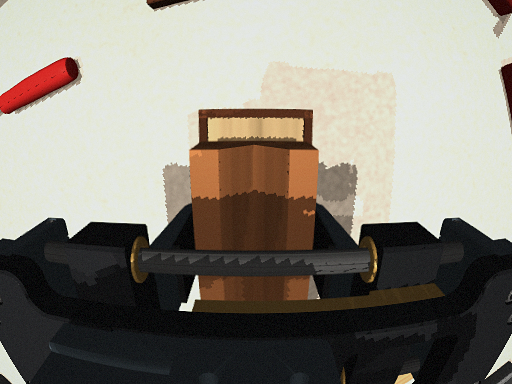

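The rest's far edge shows beyond the held block, with outer corners at (199,110) and (312,110). The block's far top edge runs from (190,150) to (319,150).

```bash
python3 - <<'E'
from h import *; import pickle
st,d=pickle.load(open("last.pkl","rb"))
a,b=hit(d,199,110,6,st)[:2],hit(d,312,110,6,st)[:2]; c,e=hit(d,190,150,110,st)[:2],hit(d,319,150,110,st)[:2]
y=np.radians(st["ee_rot"][2]); X=np.array([np.cos(y),np.sin(y)]);Y=np.array([np.sin(y),-np.cos(y)])
print(np.linalg.norm(a-b),np.linalg.norm(c-e)); R0=(a+b)/2-70*X; B=(c+e)/2-55*X; print("rest",R0,"block",B,"delta tool",(R0-B)@X,(R0-B)@Y, "tilt",np.degrees(np.arctan2((b-a)@X,(b-a)@Y)))
E
```

```text
95.2401309511636 65.07484805616585
rest [ 638.35628799 -285.17233086] block [ 635.61799798 -282.91993985] delta tool 3.4036270166156917 0.9933884410302136 tilt 0.13397872062423596
```

send_rows(
  motion=[
    {"tx": 0.005, "ty": 0.002, "tz": 0.03, "rx": 0, "ry": 0, "rz": 0, "gripper": 1},
    {"tx": 0, "ty": 0, "tz": 0.04, "rx": 0, "ry": 0, "rz": 0, "gripper": 1},
    {"tx": 0, "ty": 0, "tz": 0.03, "rx": 0, "ry": 0, "rz": 0, "gripper": 1},
    {"tx": 0, "ty": 0, "tz": 0.02, "rx": 0, "ry": 0, "rz": 0, "gripper": 1},
    {"tx": 0, "ty": 0, "tz": 0.01, "rx": 0, "ry": 0, "rz": 0, "gripper": 1},
    {"tx": 0, "ty": 0, "tz": 0.004, "rx": 0, "ry": 0, "rz": 0, "gripper": 1},
    {"tx": 0, "ty": 0, "tz": 0, "rx": 0, "ry": 0, "rz": 0, "gripper": 1},
    {"tx": 0, "ty": 0, "tz": 0, "rx": 0, "ry": 0, "rz": 0, "gripper": 1},
  ],
)

```text
time_s: 33.8
ee_pos: [639.5, -287.1, 20.0]
ee_rot: [180.0, -0.1, -23.1]
force: [0.1, 0.5, -1.7]
gripper_width: 65.9
gripper_force: 25.0
```

send_rows(
  motion=[
    {"tx": 0, "ty": 0, "tz": 0.004, "rx": 0, "ry": 0, "rz": 0, "gripper": 1},
    {"tx": 0, "ty": 0, "tz": 0.002, "rx": 0, "ry": 0, "rz": 0, "gripper": 1},
    {"tx": 0, "ty": 0, "tz": 0.001, "rx": 0, "ry": 0, "rz": 0, "gripper": 1},
    {"tx": 0, "ty": 0, "tz": 0, "rx": 0, "ry": 0, "rz": 0, "gripper": 1},
    {"tx": 0, "ty": 0, "tz": 0, "rx": 0, "ry": 0, "rz": 0, "gripper": 1},
  ],
)

```text
time_s: 34.42
ee_pos: [639.1, -287.0, 16.5]
ee_rot: [180.0, -0.0, -23.1]
force: [-3.0, 0.3, 3.4]
gripper_width: 66.0
gripper_force: 25.0
```

Contact felt; release, rise and pull back toward the base.

send_rows(
  motion=[
    {"tx": 0, "ty": 0, "tz": 0, "rx": 0, "ry": 0, "rz": 0, "gripper": -1},
    {"tx": 0, "ty": 0, "tz": 0, "rx": 0, "ry": 0, "rz": 0, "gripper": -1},
    {"tx": 0, "ty": 0, "tz": 0, "rx": 0, "ry": 0, "rz": 0, "gripper": -1},
    {"tx": 0, "ty": 0, "tz": 0, "rx": 0, "ry": 0, "rz": 0, "gripper": -1},
    {"tx": 0, "ty": 0, "tz": -0.02, "rx": 0, "ry": 0, "rz": 0, "gripper": -1},
    {"tx": 0, "ty": 0, "tz": -0.06, "rx": 0, "ry": 0, "rz": 0, "gripper": -1},
    {"tx": 0, "ty": 0, "tz": -0.1, "rx": 0, "ry": 0, "rz": 0, "gripper": -1},
    {"tx": 0, "ty": 0, "tz": -0.1, "rx": 0, "ry": 0, "rz": 0, "gripper": -1},
    {"tx": 0, "ty": 0, "tz": -0.1, "rx": 0, "ry": 0, "rz": 0, "gripper": -1},
    {"tx": 0, "ty": 0, "tz": -0.05, "rx": 0, "ry": 0, "rz": 0, "gripper": -1},
    {"tx": 0, "ty": 0, "tz": 0, "rx": 0, "ry": 0, "rz": 0, "gripper": -1},
  ],
)

```text
time_s: 35.8
ee_pos: [640.2, -287.4, 234.4]
ee_rot: [180.0, -0.4, -23.1]
force: [0.0, 0.7, -0.7]
gripper_width: 91.3
gripper_force: 0.0
```

```bash
python3 look.py w10; python3 - <<'E'
from h import *; import pickle
d=env.grab_frame("scene"); save(d,"pics/s5.png"); t=env.grab_frame("top")
st,w=pickle.load(open("last.pkl","rb"))
o=np.vstack([np.hstack([cv2.resize(cv2.cvtColor(w["frame"],4),(400,300)),cv2.resize(cv2.cvtColor(t["frame"],4),(400,300))]),np.hstack([cv2.resize(cv2.cvtColor(d["frame"],4)[150:342,80:336],(400,300)),np.zeros((300,400,3),np.uint8)])])
cv2.imwrite("pics/final.png",o)
E
```

```text
35.8 [ 640.2 -287.4  234.4] [179.98  -0.37 -23.14] [-25.1  29.4  69.   -0.   81.2  88. ] [ 0.   0.7 -0.7]
```

View pics/final.png

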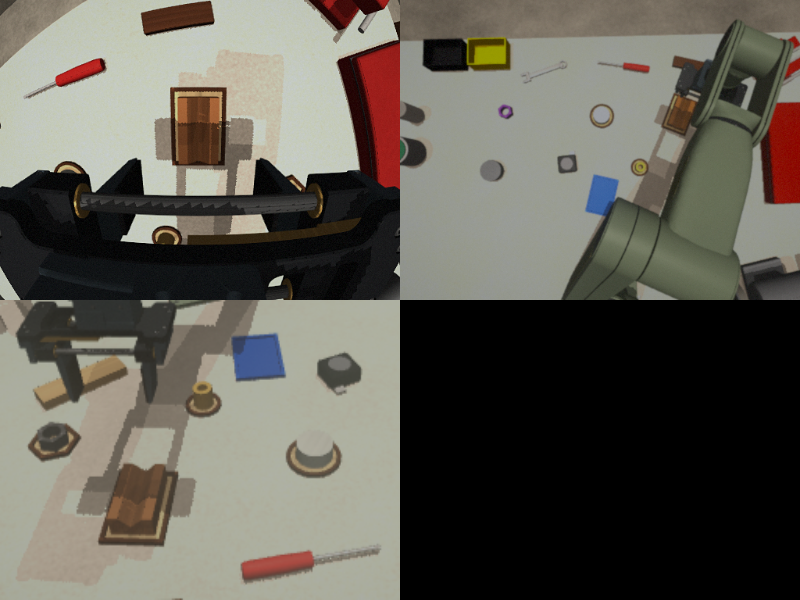

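All four pieces are in their rests. The block seems nearer one end of its recess, so I measure it.

```bash
python3 - <<'E'
from h import *; import pickle
st,w=pickle.load(open("last.pkl","rb"))
a=cv2.cvtColor(w["frame"],4)[95:225,200:310]; cv2.imwrite("pics/blk.png",cv2.resize(a,None,fx=4.5,fy=4.5,interpolation=2))
E
```

```text
(no output)
```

View pics/blk.png

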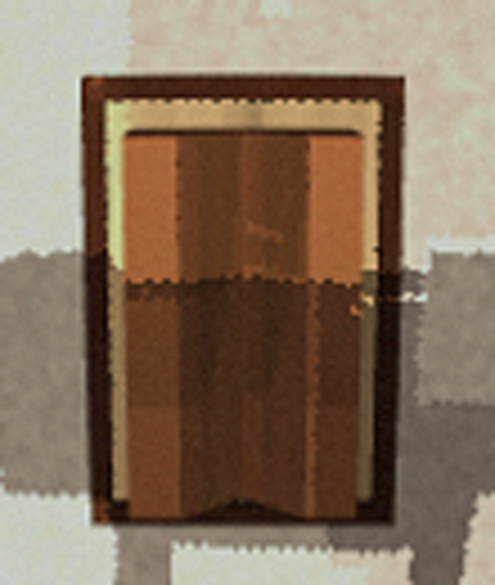

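Crop (4.5x): the rest's outer corners are at (82,77), (404,77), (394,522) and (93,522). The block's top corners are at (126,134), (362,134), (356,516) and (130,516).

```bash
python3 - <<'E'
from h import *; import pickle
st,d=pickle.load(open("last.pkl","rb"))
P=lambda x,y,z:hit(d,200+x/4.5,95+y/4.5,z,st)
r=np.array([P(*p,8) for p in((82,77),(404,77),(394,522),(93,522))]);b=np.array([P(*p,40) for p in((126,134),(362,134),(356,516),(130,516))])
y=np.radians(-23.1);X=np.array([np.cos(y),np.sin(y),0])
for q in(r,b): print(q.mean(0).round(1),[np.linalg.norm(q[i]-q[(i+1)%4]).round(1) for i in range(4)])
print((b.mean(0)-r.mean(0))@X,np.linalg.norm((b.mean(0)-r.mean(0))[:2]))
print("s",env.state()["force"])
E
```

```text
[ 638.8 -286.     8. ] [np.float64(95.1), np.float64(138.8), np.float64(95.5), np.float64(138.8)]
[ 638.  -285.7   40. ] [np.float64(64.3), np.float64(109.8), np.float64(65.7), np.float64(109.8)]
-0.8258961730200959 0.8262310948866243
s [ 0.10568259  0.12677056 -0.12866432]
```

The block is centred within 1 mm, and its edge lengths at the seated height match (110 x 65 mm). Handing in.

```bash
python3 -c "
from workcell import env
print(env.job_done())"
```

```text
the job is handed in; nothing more can be done
None
```

I put the bush, nut, disc and V-block away in their own rests and handed the job in at about 36 s of the 128 s allowed; the final pictures show all four upright in their rests and the tin and tape looking undisturbed, but `env.job_done()` gave no verdict.

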